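Seal a sample tube and hold it on the vortex mixer

TASK

The orange-capped sample tube in the red rack has its push cap still in the raised, vented position: push the cap fully home while the tube stands in the rack, then lift the tube out, stand its round tip in the rubber cup of the vortex mixer and press the spring-loaded cup about half way down (pressing is what runs the mixer; all the way down stalls it). Keep it pressed like that, tube upright, for three seconds and finish still holding it there: do not let go. Leave the blue-capped tubes, the dropper bottle and the petri dish alone.

Things in the scene. Friction and masses are not known exactly. Their poses are not given: they have to be found in the camera images.
- sample_tube: the sample tube: translucent straight tube, 17 mm outside diameter, 122 mm long without cap, hemispherical bottom, blank white patch on its side, orange push cap. Origin at the very bottom of the tube (its tip), z along the tube towards the cap. About 30 g with cap. It starts upright in one of the rack's holes, its tip 4 mm above the bench
- tube_cap (a joint): travel of the orange cap on the tube, m: 0 = raised (vented), 0.006 = fully home (pushed down on the tube, its skirt near the small collar). It starts between 0 and 0.001. Tight sliding fit: about 4 N of push moves it, and it stays where it is left, so the tube can be lifted by the cap
- cap_top (a point): centre of the top of the orange cap. The cap is a ribbed cylinder 22 mm in diameter and 20 mm high; fully home, its top is 125.5 mm above the tube's tip (131.5 mm raised)
- rack: red rack, fixed to the bench: a row of four 20 mm holes 38 mm apart along its own y axis (at y = -57, -19, 19 and 57 mm), 180 mm long, 46 mm wide; top plate from 62 to 68 mm above the bench, thin end handles up to 81 mm at y = -87 and 87 mm. Origin at the centre of its underside, z up. One hole is empty
- mixer: vortex mixer, fixed: pale squat housing 104 mm deep (its x) and 90 mm wide (its y), flat top 61 mm above the bench, knob and switch on its front (-x) face, dark rubber cup centred on top. Origin at the centre of its underside, z up
- mixer_cup (a joint): how far the mixer's cup is pushed down, m: 0 = up, 0.008 = against its stop. Spring: 2 N starts it moving, then 0.7 N per mm (4.8 N at half travel, 7.6 N at the stop)
- cup_rim (a point): centre of the cup's mouth, level with its rim, which is 101 mm above the bench when up (it moves with the cup). The cup is a 45-degree rubber funnel, 34 mm wide inside at the rim and 14 mm deep; with a flat floor; the tube's tip comes to rest on the floor, 14 mm below this point
- microscope_1: obstacle: white stereo microscope, fixed, 176 x 122 mm on the bench and 289 mm high, between the robot's start pose and the work; go round or over it. Origin at the centre of its underside
- blue_tube_a: bystander: 126 mm conical tube with blue screw cap 22 mm in diameter, standing in the rack. Origin at its tip
- blue_tube_b: bystander: a second blue-capped tube like the first, in the rack. Origin at its tip
- dropper_bottle: bystander: brown dropper bottle with black cap, 33 mm in diameter, 79 mm high, on the bench. Origin at the centre of its underside
- petri_dish: bystander: open glass petri dish, 78 mm in diameter, 15 mm high, on the bench. Origin at the centre of its underside

How it is judged (in metres and radians):
On the way, in this order (a step that is already met when the one before it is completed fails the run):
1. the cap is pushed home while the tube stands in the rack (value of joint tube_cap above 0.0045 m and height (world z) of sample_tube below 0.015 m and horizontal distance between sample_tube and rack below 0.075 m), for 0.2 s.
2. the tube is lifted clear of the rack in the gripper, cap home (value of joint tube_cap above 0.0045 m and contact force between the fingers and sample_tube above 1 N and height (world z) of sample_tube above 0.075 m), for 0.1 s.
3. the tube's tip holds the mixer cup about half way down for three seconds (value of joint tube_cap above 0.0045 m and contact force between the fingers and sample_tube above 1 N and value of joint mixer_cup between 0.002 and 0.0065 m and horizontal distance between sample_tube and cup_rim below 0.006 m and angle between sample_tube's own z axis and vertical below 0.2 rad and contact force between sample_tube and mixer above 1.5 N and contact force between each of the arm, the fingers and mixer below 0.5 N and contact force between sample_tube and rack below 0.2 N), for 2.8 s.
At the end, for the whole second after the job is handed in: The gripper still holds the tube, cap home (4.5 of 6 mm or more), upright within 0.2 rad and clear of the rack, its tip within 6 mm of the mixer cup's axis and pressing the cup (over 1.5 N) 2 to 6.5 mm down of 8 mm; the robot itself does not touch the mixer (all of step 3); the arm keeps its last pose, push and grip.
It fails at once if a blue-capped tube is pulled or knocked from its place (distance of any of blue_tube_a, blue_tube_b from where it was at the start of the episode above 0.02 m).
It fails at once if the dropper bottle or the petri dish is moved or tipped (distance of any of dropper_bottle, petri_dish from where it was at the start of the episode above 0.02 m or angle between dropper_bottle's own z axis and vertical above 0.5 rad).
It also fails if it takes over 54 s, if anything falls off the work surface, if the arm or the gripper's body presses on something with over 40 N, if the wrist force passes 120 N, or if a joint passes its speed limit or range.

ROBOT

A 6-joint arm with a two-finger parallel gripper is mounted at the origin on a cart in front of the work surface, level with it; the furniture and walls round the work are solid. World frame = base frame: x ahead of the robot, y to its left, z up, the work surface at z = 0. Lengths are in m, angles in degrees, forces in N, time in s.
With the tool pointing down it reaches from about 0.4 to 0.825 m from the base axis. Payload 7 kg.
Tool frame: the origin (TCP) lies midway between the tips of the shut fingers; the grasp point (between the pads) lies 19 mm behind it; x points along the fingers, z is the direction in which the jaws open and shut, and the axes are right-handed (so a half turn about x gives the same grasp; the last joint's range is limited). The gripper opens to 88 mm and grips with 3 to 60 N. Pads are 19 mm wide; open, the fingers measure 130 mm over their backs; the gripper's body (78 mm by 193 mm) begins 47 mm behind the grasp point.
Start: joints at [86.121, 20.546, 0.682, 0, -70.136, -16.507], TCP at [0.235, 0.633, 0.227] pointing down, gripper open.
Joint ranges: [-176.03, 176.03], [-82.01, 121.73], [-58.28, 71.71], [-173.87, 95.51], [-174.79, -0.11], [-173.66, 173.66]. Speed limits (degrees/s): [136.94, 136.94, 172.46, 180, 180, 180].

INTERFACE

Orientations are given as [roll, pitch, yaw] about the fixed x, y, z axes, in that order (R = Rz(yaw) Ry(pitch) Rx(roll)).
In Python, from plant import get_state, capture, close_job gives the robot as it stands.
- The arm moves only by the tool play_rows, never from a script. Its argument "series" is one flat list of numbers, 4 for each row, row after row: the shift along the tool's x, y, z in m, then the turn about the tool's x in rad. In form: [tx, ty, tz, spin, tx, ty, tz, spin, ...]. A call has exactly 5 rows; each row shifts and turns the commanded pose from where the row before left it, along the tool's axes as they then stand; what a row does not reach is not made up. A row lasts 1/12 s, in which the tool goes at most 41.7 mm and 7.16 degrees, less where a joint would pass 70% of its speed; a pose out of reach is approached as far as the arm can. A call is refused whole if a number of a shift passes 0.0417 or a number of a turn 0.125, either way. A call with a gripper value outside its range is refused whole. "jaw" is the opening in per cent of the stroke, from 0 (shut) to 100 (fully open), set as the call begins (left out, the last holds). The fingers move at their own pace and stop on an object; "squeeze" is the grip in N (left out, the last holds). Time passes only in rows, so rows that do not move let the fingers close, or fill a call up. It gives the time, the measured TCP pose, the force and the opening at its end, in the units of the state.
- get_state(): the state, without advancing time (a new reading comes with each control period).
- capture(name): name is "scene" or "top"; returns a dict with "img" (400x640x3 uint8, blue, green, red), "K" (3x3 intrinsics, pixels), "world_from_camera" (4x4, takes a point from camera to world coordinates). Camera axes: x right, y down, z forward; pixel columns grow to the right and rows downward; lengths in m; the calibration is good to about 2 mm. A picture is of the moment at which its call begins. There is no depth.
- close_job(): hands the job in, once; it reports no verdict.
The state is a dict: "time_s": time; "joints": joint angles; "qd": joint speeds; "joint_torque": joint torques, N m; "tcp_pos": TCP position; "eef_rot": TCP orientation; "contact_force": force on the tool from outside, world axes, zero at the start; "moment": the same for the moment, N m; "gripper_width": finger opening in m.
Only numpy, scipy, OpenCV 4.12 (cv2) and the standard library are available. Lean on these libraries where they do the work, as an engineer would, in place of code of your own. Each camera call takes 0.05 s, during which the arm holds its last target.

## Working session

There is one attempt and no reset: what is moved stays moved. The work goes in short steps, Python scripts to look and compute and a tool call to move; the robot and the scene stay as the last step left them, time stands still between calls to the robot, and variables do not carry over. Pictures are saved under pics/ and viewed, and the job is handed in when it is done.

Besides the shell and the picture viewer there is one more tool, called after "Emit:" as a command line: name --argument value ..., lists and objects as JSON in quotes. play_rows: Moves the arm, as the interface text tells. Its arguments: {"type":"object","properties":{"series":{"type":"array","items":{"type":"number"}},"jaw":{"type":"number"},"squeeze":{"type":"number"}},"required":["series"]}

```bash
mkdir -p pics; ls; python3 - <<'E'
from plant import get_state,capture
import cv2,numpy as np,pickle
print(get_state())
d={}
for n in("scene","top"):
    c=capture(n);d[n]=c;cv2.imwrite(f"pics/{n}0.png",c["img"]);print(n,c["K"],c["world_from_camera"])
pickle.dump(d,open("c0.pkl","wb"))
E
```

```text
pics
{'time_s': 0.0, 'joints': array([ 8.61197907e+01,  2.05896011e+01,  6.32411184e-01, -2.05496412e-02,
       -7.01331449e+01, -1.65059535e+01]), 'qd': array([-0.06515634, -0.02849875,  0.06651981, -0.04058074, -0.10591337,
       -0.00680917]), 'joint_torque': array([ 9.63355269e-04, -5.82720709e+01,  2.93063951e+01,  6.99716136e+00,
        6.92514455e-03, -1.48803665e-04]), 'tcp_pos': array([0.23499614, 0.63225303, 0.22563166]), 'eef_rot': array([   4.43673232,   89.90762209, -105.9564292 ]), 'contact_force': array([ 0.18394695, -0.01753394, -0.22589044]), 'moment': array([-0.00061341,  0.03514757,  0.00066686]), 'gripper_width': 0.08765839519262118}
scene [[480.86849665   0.         324.00054906]
 [  0.         480.86849665 200.33053246]
 [  0.           0.           1.        ]] [[-0.89447786 -0.17884161  0.40978658  0.05953808]
 [-0.44648425  0.40584142 -0.79746132  0.48149871]
 [-0.0236891  -0.89627475 -0.44286613  0.59911394]
 [ 0.          0.          0.          1.        ]]
top [[385.61510966   0.         322.6811963 ]
 [  0.         385.61510966 193.49409777]
 [  0.           0.           1.        ]] [[ 0.00347353 -0.99422597  0.1072504   0.37827382]
 [-0.99991881 -0.00213837  0.01256154 -0.37113488]
 [-0.01225967 -0.10728532 -0.99415268  1.1568745 ]
 [ 0.          0.          0.          1.        ]]
```

View pics/scene0.png

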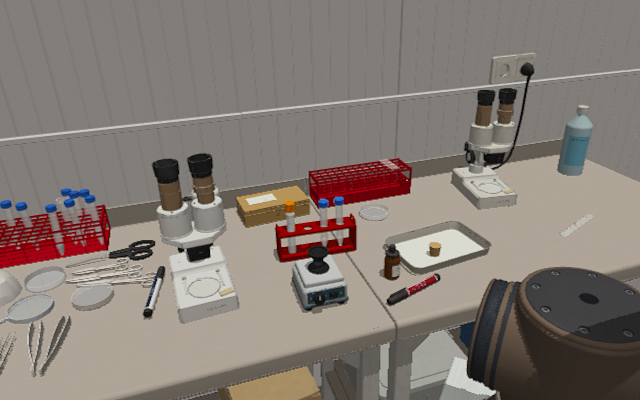

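View pics/top0.png

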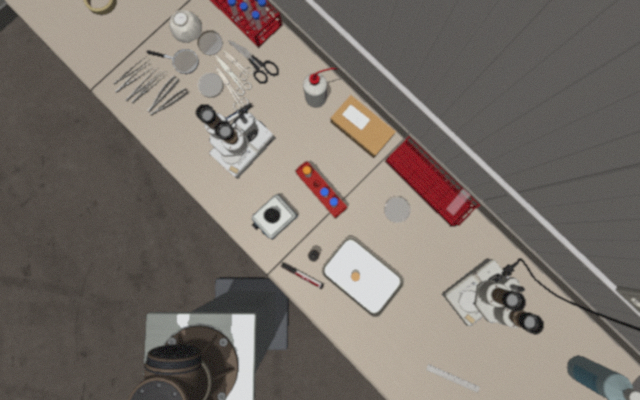

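Scene: orange cap (290,208), cup (318,256), blue caps (323,204) and (339,201), bottle (392,262), microscope (200,240). Top: orange cap (307,170), cup (272,215). Now I'll measure these.

```bash
cat > h.py <<'E'
import numpy as np,cv2,pickle
def ray(c,u,v):
    T=c["world_from_camera"];K=c["K"]
    d=T[:3,:3]@np.linalg.solve(K,[u,v,1.]);return T[:3,3],d
def plane(c,u,v,z):
    o,d=ray(c,u,v);return o+d*(z-o[2])/d[2]
def tri(a,b):
    A=[];B=[]
    for o,d in(a,b):
        d=d/np.linalg.norm(d);P=np.eye(3)-np.outer(d,d);A.append(P);B.append(P@o)
    x=np.linalg.lstsq(np.vstack(A),np.hstack(B),rcond=None)[0]
    return x,[np.linalg.norm(P@(x-o)) for P,(o,d) in zip(A,(a,b))]
def proj(c,p):
    T=np.linalg.inv(c["world_from_camera"]);q=c["K"]@(T[:3,:3]@np.array(p)+T[:3,3]);return q[:2]/q[2]
def blobs(img,lo,hi,mina=8):
    h=cv2.cvtColor(img,cv2.COLOR_BGR2HSV);m=cv2.inRange(h,np.array(lo),np.array(hi))
    n,_,s,ce=cv2.connectedComponentsWithStats(m);return [(s[i].tolist(),ce[i].round(1).tolist()) for i in range(1,n) if s[i][4]>=mina]
E
python3 - <<'E'
from h import *
d=pickle.load(open("c0.pkl","rb"))
for n,roi in(("scene",(260,180,380,300)),("top",(240,150,360,250))):
    x0,y0,x1,y1=roi;im=d[n]["img"][y0:y1,x0:x1]
    print(n,"orange",blobs(im,(8,150,100),(20,255,255)))
    print("blue",blobs(im,(105,130,80),(125,255,255)))
    print("dark",blobs(im,(0,0,0),(180,255,60),30))
    print("red",blobs(im,(0,150,60),(6,255,255),50))
    cv2.imwrite(f"pics/{n}z.png",cv2.resize(im,None,fx=6 if n=="top" else 5,fy=6 if n=="top" else 5,interpolation=cv2.INTER_CUBIC))
E
```

```text
scene orange [([24, 21, 12, 15, 130], [29.4, 26.7]), ([46, 24, 3, 10, 12], [47.8, 29.2])]
blue [([75, 17, 9, 8, 62], [78.6, 20.4]), ([58, 19, 10, 9, 72], [62.7, 23.0])]
dark [([90, 48, 4, 16, 50], [91.7, 54.7]), ([48, 66, 21, 28, 460], [57.8, 79.2]), ([48, 107, 36, 13, 296], [67.2, 114.2])]
red [([16, 34, 80, 48, 1509], [55.8, 57.9])]
top orange [([62, 16, 10, 9, 66], [66.6, 19.5])]
blue [([81, 38, 7, 8, 40], [84.1, 41.4]), ([90, 48, 7, 8, 38], [93.5, 51.2])]
dark [([25, 59, 14, 13, 145], [31.6, 65.0])]
red [([57, 12, 49, 55, 599], [80.2, 39.4])]
```

View pics/scenez.png

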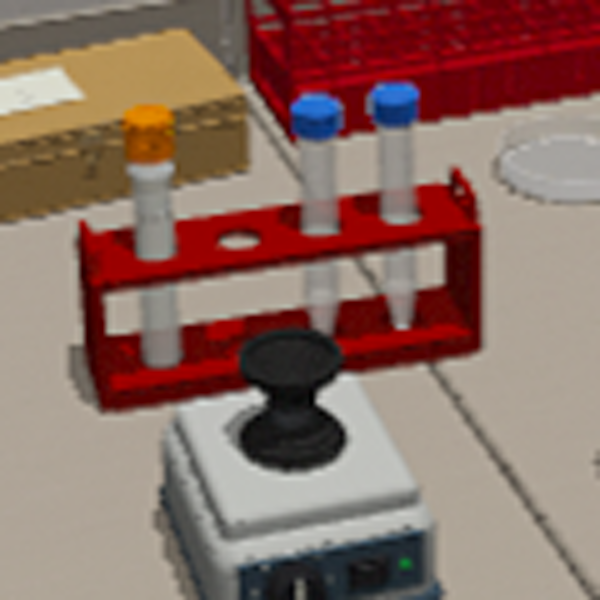

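View pics/topz.png

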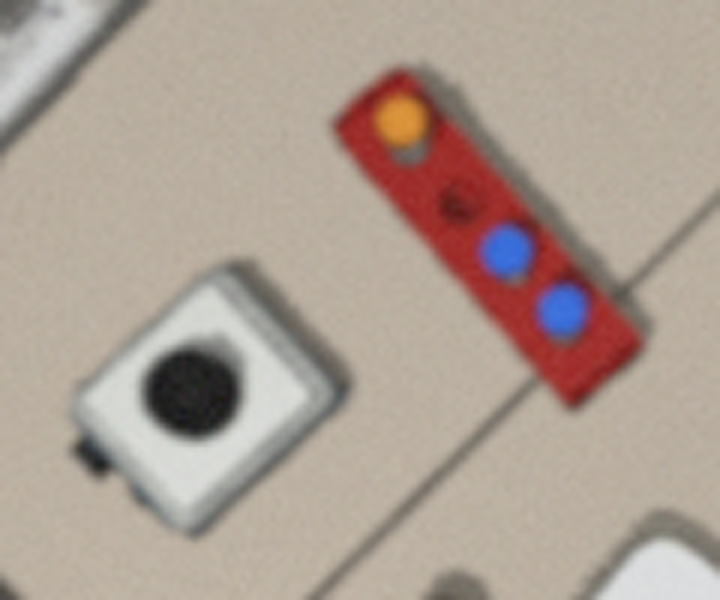

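```bash
python3 - <<'E'
from h import *
d=pickle.load(open("c0.pkl","rb"));S=d["scene"];T=d["top"]
np.set_printoptions(precision=4,suppress=True)
print("cap",plane(T,306.4,169.3,.1345),plane(S,289.4,206.7,.1255),tri(ray(T,306.5,169.4),ray(S,289.4,204)))
print("blue",plane(T,324.1,191.4,.13),plane(T,333.5,201.2,.13),plane(S,322.7,203,.12),plane(S,338.6,200.4,.12))
print("cup",plane(T,271.8,215,.101),plane(S,318.2,251.6,.101))
# hole, rack corners
print("hole",plane(S,260+240/5,180+240/5,.068),plane(T,240+460/6,150+203/6,.066))
print("racktop corners",[plane(T,240+a/6,150+b/6,.075) for a,b in((402,70),(335,125),(640,342),(572,406))])
print("mixer",[plane(T,240+a/6,150+b/6,.061) for a,b in((235,265),(75,400),(190,530),(345,385))])
for n,uv in(("bottle",(314,252)),("micro eyep",(206,114)),("micro e2",(227,131)),("base1",(198,163)),("base2",(234,177)),("base3",(273,137)),("base4",(240,110))):
  print(n,plane(T,*uv,.08 if n=="bottle" else .28 if "e" in n[6:] and n[0]=="m" else .03))
E
```

```text
cap [ 0.5538 -0.3142  0.1345] [ 0.5527 -0.313   0.1255] (array([ 0.5538, -0.3145,  0.1312]), [np.float64(0.00041743690438884526), np.float64(0.0004174369043888718)])
blue [ 0.4947 -0.3619  0.13  ] [ 0.4684 -0.3871  0.13  ] [ 0.4995 -0.3681  0.12  ] [ 0.4727 -0.3942  0.12  ]
cup [ 0.4326 -0.2185  0.101 ] [ 0.4312 -0.2116  0.101 ]
hole [ 0.5214 -0.3354  0.068 ] [ 0.5237 -0.3401  0.066 ]
racktop corners [array([ 0.5861, -0.3125,  0.075 ]), array([ 0.5596, -0.2809,  0.075 ]), array([ 0.457, -0.425,  0.075]), array([ 0.4269, -0.3932,  0.075 ])]
mixer [array([ 0.4943, -0.2327,  0.061 ]), array([ 0.4297, -0.1577,  0.061 ]), array([ 0.3687, -0.2135,  0.061 ]), array([ 0.4372, -0.2859,  0.061 ])]
bottle [ 0.3317 -0.3341  0.08  ]
micro eyep [ 0.66   -0.0854  0.28  ]
micro e2 [ 0.6192 -0.1361  0.28  ]
base1 [0.5903 0.0146 0.03  ]
base2 [ 0.5484 -0.0941  0.03  ]
base3 [ 0.6695 -0.2077  0.03  ]
base4 [ 0.7527 -0.1065  0.03  ]
```

```bash
cat >> h.py <<'E'
from scipy.spatial.transform import Rotation as Ro
def Rt(s): return Ro.from_euler('xyz',s["eef_rot"],degrees=True).as_matrix()
def plan(target,jaw=None):
    from plant import get_state
    s=get_state();R=Rt(s);np.set_printoptions(precision=4,suppress=True)
    print("t",round(s["time_s"],3),"tcp",s["tcp_pos"],"F",s["contact_force"].round(2),"w",round(s["gripper_width"],4),"J",s["joints"].round(1))
    a=np.degrees(np.arctan2(R[1,2],R[0,2]));print("x",R[:,0],"jaw az",a)
    d=R.T@(np.array(target)-s["tcp_pos"]);print("tool shift",d)
    if jaw is not None:
        # tool x down: +spin turns az by -spin
        e=(a-jaw+90)%180-90;print("spin needed deg",e,"rad",np.radians(e))
E
python3 -c "
from h import *
plan([.553,-.314,.36],-49.5);print(Rt(__import__('plant').get_state()))"
```

```text
t 0.1 tcp [0.235  0.6323 0.2257] F [-0.24 -0.65  0.37] w 0.0876 J [ 86.1  20.6   0.6  -0.  -70.1 -16.5]
x [-0.0004 -0.0015 -1.    ] jaw az -110.393132538052
tool shift [-0.133   0.6278  0.7764]
spin needed deg -60.893132538052 rad -1.0627856546422987
[[-0.0004  0.9373 -0.3485]
 [-0.0015 -0.3485 -0.9373]
 [-1.      0.0002  0.0015]]
```

Emit:
play_rows --series '[-0.033,0,0,0,-0.033,0,0,0,-0.033,0,0,0,-0.033,0,0,0,0,0.012,0.015,0]' --jaw 100

```text
time_s: 0.52
tcp_pos: [0.2416, 0.6179, 0.3648]
eef_rot: [179.2, 89.5, 68.9]
contact_force: [0.5, -0.7, -0.1]
gripper_width: 0.0878
```

Emit:
play_rows --series '[0,0.025,0.031,0,0,0.025,0.031,0,0,0.025,0.031,0,0,0.025,0.031,0,0,0.025,0.031,0]'

```text
time_s: 0.93
tcp_pos: [0.3045, 0.4236, 0.3582]
eef_rot: [-8.6, 90.0, -119.0]
contact_force: [0.5, 0.5, -0.1]
gripper_width: 0.0879
```

Emit:
play_rows --series '[0,0.025,0.031,0,0,0.025,0.031,0,0,0.025,0.031,0,0,0.025,0.031,0,0,0.025,0.031,0]'

```text
time_s: 1.35
tcp_pos: [0.3674, 0.2347, 0.3585]
eef_rot: [-139.2, 90.0, 110.5]
contact_force: [1.1, -0.6, 0.2]
gripper_width: 0.0873
```

```bash
python3 -c "
from h import *
plan([.553,-.314,.36],-49.5)"
```

```text
t 1.35 tcp [0.3674 0.2347 0.3585] F [ 1.13 -0.57  0.16] w 0.0873 J [ 58.7  -6.5 -13.9  -0.  -82.6  11. ]
x [-0.0001  0.0002 -1.    ] jaw az -110.35437017314347
tool shift [-0.0017  0.3649  0.4499]
spin needed deg -60.854370173143465 rad -1.0621091237487852
```

Emit:
play_rows --series '[0,0.025,0.031,0,0,0.025,0.031,0,0,0.025,0.031,0,0,0.025,0.031,0,0,0.025,0.031,0]'

```text
time_s: 1.77
tcp_pos: [0.4305, 0.046, 0.3587]
eef_rot: [161.4, 90.0, 51.0]
contact_force: [1.4, 0.3, 0.2]
gripper_width: 0.0877
```

Emit:
play_rows --series '[0,0.025,0.031,0,0,0.025,0.031,0,0,0.025,0.031,0,0,0.025,0.031,0,0,0.025,0.031,0]'

```text
time_s: 2.18
tcp_pos: [0.4938, -0.143, 0.3584]
eef_rot: [-154.0, 90.0, 95.6]
contact_force: [1.7, 1.8, 0.1]
gripper_width: 0.088
```

Emit:
play_rows --series '[0,0.025,0.031,0,0,0.025,0.031,0,0,0.025,0.031,0,0,0.025,0.031,0,0,0,0,0.12]'

```text
time_s: 2.6
tcp_pos: [0.5451, -0.2972, 0.3556]
eef_rot: [-62.4, 89.7, -179.6]
contact_force: [-0.3, 0.5, -1.3]
gripper_width: 0.0877
```

Emit:
play_rows --series '[0,0,0,0.12,0,0,0,0.12,0,0,0,0.12,0,0,0,0.12,0,0,0,0.12]'

```text
time_s: 3.02
tcp_pos: [0.5442, -0.292, 0.358]
eef_rot: [-51.1, 89.9, 156.9]
contact_force: [-1.0, 0.4, -0.3]
gripper_width: 0.0877
```

```bash
python3 -c "
from h import *
plan([.553,-.314,.2],-49.5)"
```

```text
t 3.017 tcp [ 0.5442 -0.292   0.358 ] F [-1.01  0.44 -0.35] w 0.0877 J [-10.1  12.2   5.9  -0.  -83.8  38.1]
x [-0.001   0.0004 -1.    ] jaw az -151.99676751728876
tool shift [0.1579 0.0237 0.0025]
spin needed deg 77.50323248271124 rad 1.3526865877619303
```

Emit:
play_rows --series '[0,0,0,0.12,0,0,0,0.12,0,0,0,0.12,0,0,0,0.12,0,0,0,0.12]'

```text
time_s: 3.43
tcp_pos: [0.5442, -0.2918, 0.3581]
eef_rot: [-17.4, 89.9, 156.2]
contact_force: [-0.1, -0.5, 0.3]
gripper_width: 0.0879
```

Emit:
play_rows --series '[0,0,0,0.12,0,0,0,0.12,0,0,0,0.12,0,0,0,0.12,0,0,0,0.12]'

```text
time_s: 3.85
tcp_pos: [0.5443, -0.2918, 0.3581]
eef_rot: [15.3, 89.9, 154.6]
contact_force: [-0.3, -0.2, -0.6]
gripper_width: 0.0876
```

Emit:
play_rows --series '[0,0,0,0.12,0,0,0,0.03,0,0,0,0,0,0,0,0,0,0,0,0]'

```text
time_s: 4.27
tcp_pos: [0.5444, -0.2919, 0.3583]
eef_rot: [27.5, 90.0, 158.6]
contact_force: [0.3, -0.2, 0.5]
gripper_width: 0.0877
```

```bash
python3 -c "
from h import *
from plant import capture
plan([.553,-.314,.2],-49.5)
d={n:capture(n) for n in ('scene','top')}
pickle.dump(d,open('c1.pkl','wb'))
a=d['scene']['img'][130:330,200:440];b=d['top']['img'][100:270,200:380]
cv2.imwrite('pics/s1.png',cv2.resize(a,None,fx=3,fy=3,interpolation=cv2.INTER_CUBIC));cv2.imwrite('pics/t1.png',cv2.resize(b,None,fx=3,fy=3,interpolation=cv2.INTER_CUBIC))"
```

```text
t 4.267 tcp [ 0.5444 -0.2919  0.3583] F [ 0.28 -0.18  0.52] w 0.0877 J [-10.1  12.1   5.9  -0.  -83.8 -38.8]
x [-0.0004  0.0001 -1.    ] jaw az 131.102397425925
tool shift [ 0.1583  0.008  -0.0224]
spin needed deg 0.6023974259250053 rad 0.010513818487929991
```

View pics/s1.png

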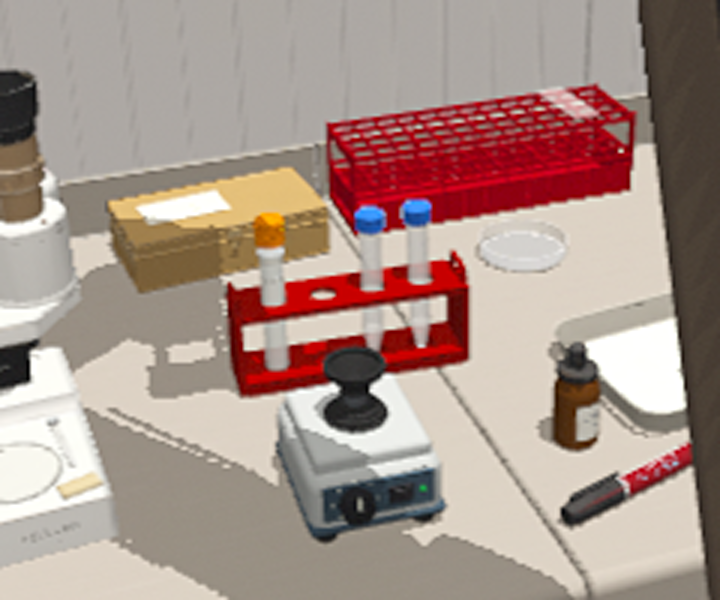

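View pics/t1.png

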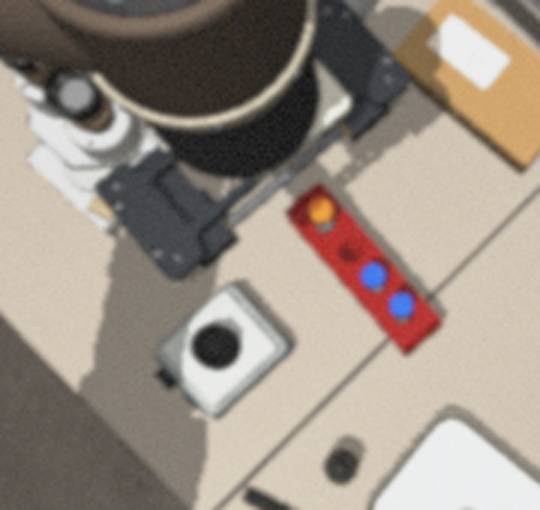

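Emit:
play_rows --series '[0.03,0.004,-0.011,0.01,0.04,0.004,-0.011,0,0.04,0,0,0,0.04,0,0,0,0.03,0,0,0]'

```text
time_s: 4.78
tcp_pos: [0.5513, -0.3135, 0.1751]
eef_rot: [22.5, 89.8, 152.9]
contact_force: [0.4, 0.5, -1.0]
gripper_width: 0.0876
```

Emit:
play_rows --series '[0.01,0,0,0,0,0,0,0,0,0,0,0,0,0,0,0,0,0,0,0]'

```text
time_s: 5.2
tcp_pos: [0.5541, -0.3143, 0.1713]
eef_rot: [-149.3, 89.8, -18.8]
contact_force: [0.6, -0.6, 0.5]
gripper_width: 0.0877
```

```bash
cat > look.py <<'E'
import sys
from h import *
from plant import capture
k=sys.argv[1]
d={n:capture(n) for n in ('scene','top')}
pickle.dump(d,open(f'c{k}.pkl','wb'))
a=d['scene']['img'][150:300,230:390];b=d['top']['img'][130:250,220:370]
cv2.imwrite(f'pics/v{k}.png',np.vstack([cv2.resize(a,(640,600)),])); cv2.imwrite(f'pics/w{k}.png',cv2.resize(b,None,fx=4,fy=4,interpolation=cv2.INTER_CUBIC))
E
python3 look.py 2;  python3 -c "
from h import *
plan([.553,-.314,.1065],-49.5)"
```

```text
t 5.3 tcp [ 0.5536 -0.314   0.1706] F [-0.09 -0.11 -0.9 ] w 0.088 J [-12.   19.1  -9.    0.  -61.7 -37.5]
x [ 0.0031 -0.0009 -1.    ] jaw az 130.45470660252192
tool shift [0.0641 0.0006 0.0006]
spin needed deg -0.04529339747807626 rad -0.0007905189154069268
```

View pics/v2.png

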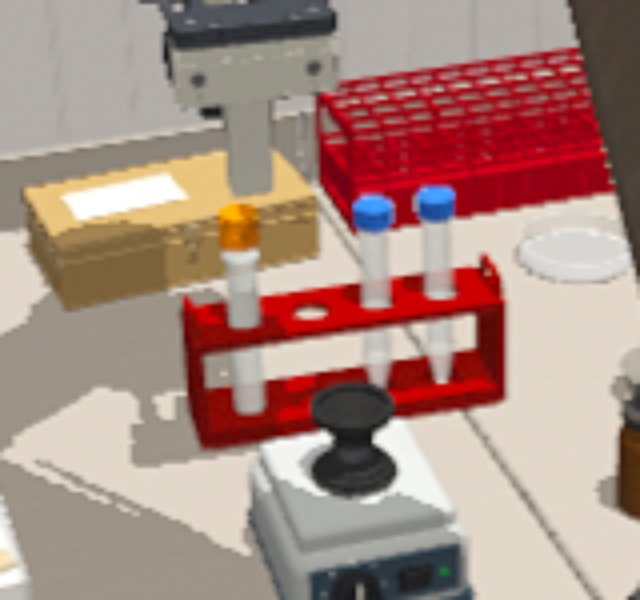

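View pics/w2.png

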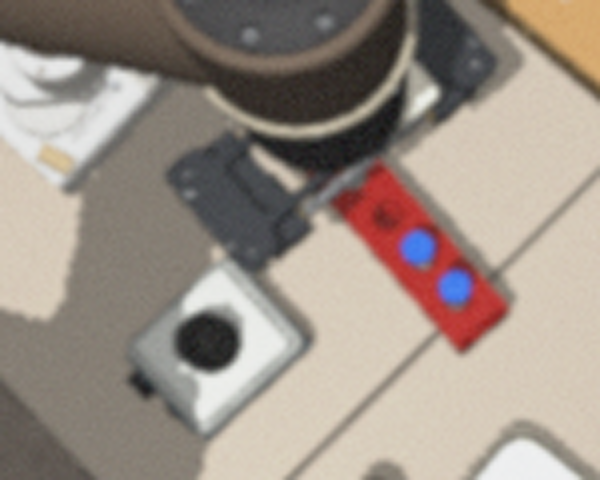

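```bash
python3 -c "
from h import *
d=pickle.load(open('c2.pkl','rb'));S=d['scene']
j=np.array([np.cos(np.radians(130.5)),np.sin(np.radians(130.5)),0]);t=np.array([.5536,-.314,.1706])
for p in (t,t+.05*j,t-.05*j,t+[0,0,-.035],np.array([.5536,-.314,.1355]),[.4326,-.2185,.101],[.4322,-.2155,.101]):
  q=proj(S,p);print(q,(q-[230,150])*4)
"
```

```text
[288.12152545 187.6185862 ] [232.48610178 150.47434481]
[292.43388109 197.44366717] [249.73552437 189.77466867]
[284.16074109 178.59450978] [216.64296437 114.3780391 ]
[289.03777172 202.28271991] [236.15108688 209.13087966]
[289.04035052 202.3239925 ] [236.16140207 209.29597002]
[319.17101266 249.69216913] [356.68405064 398.7686765 ]
[318.64967431 250.49511867] [354.59869722 401.98047467]
```

Gripper is centred over the cap (front finger at (250,190), cap top (238,209) in the zoom; both match projections). Descend and grip the cap.

Emit:
play_rows --series '[0.02,0,0,0,0.02,0,0,0,0.016,0,0,0,0.008,0,0,0,0,0,0,0]'

```text
time_s: 5.72
tcp_pos: [0.5519, -0.3135, 0.1033]
eef_rot: [31.0, 89.9, 161.4]
contact_force: [1.0, -0.5, -0.6]
gripper_width: 0.0877
```

Emit:
play_rows --series '[0,0,0,0,0,0,0,0,0,0,0,0,0,0,0,0,0,0,0,0]' --jaw 0 --squeeze 30

```text
time_s: 6.13
tcp_pos: [0.5531, -0.314, 0.1054]
eef_rot: [-145.2, 89.9, -14.8]
contact_force: [0.2, -1.0, 0.8]
gripper_width: 0.0598
```

Emit:
play_rows --series '[0,0,0,0,0,0,0,0,0,0,0,0,0,0,0,0,0,0,0,0]'

```text
time_s: 6.55
tcp_pos: [0.5527, -0.3138, 0.1045]
eef_rot: [40.1, 90.0, 170.5]
contact_force: [-0.2, 0.3, 1.0]
gripper_width: 0.0268
```

Emit:
play_rows --series '[0,0,0,0,0,0,0,0,0,0,0,0,0,0,0,0,0,0,0,0]'

```text
time_s: 6.97
tcp_pos: [0.5527, -0.3138, 0.1045]
eef_rot: [34.8, 90.0, 165.3]
contact_force: [-0.3, -0.0, 0.1]
gripper_width: 0.0207
```

Emit:
play_rows --series '[0.001,0,0,0,0.001,0,0,0,0.001,0,0,0,0,0,0,0,0,0,0,0]'

```text
time_s: 7.38
tcp_pos: [0.5529, -0.3139, 0.1017]
eef_rot: [-157.0, 90.0, -26.6]
contact_force: [-0.1, 0.1, 3.1]
gripper_width: 0.0209
```

Emit:
play_rows --series '[0.001,0,0,0,0.001,0,0,0,0.001,0,0,0,0,0,0,0,0,0,0,0]'

```text
time_s: 7.8
tcp_pos: [0.5529, -0.3139, 0.0987]
eef_rot: [-160.7, 90.0, -30.3]
contact_force: [-0.2, 1.1, 4.3]
gripper_width: 0.0207
```

Emit:
play_rows --series '[0.001,0,0,0,0.001,0,0,0,0,0,0,0,0,0,0,0,0,0,0,0]'

```text
time_s: 8.22
tcp_pos: [0.5537, -0.3144, 0.0983]
eef_rot: [-160.8, 89.8, -30.4]
contact_force: [-2.0, 1.2, 13.3]
gripper_width: 0.0208
```

```bash
python3 look.py 3;  python3 -c "
from h import *
plan([.553,-.314,.1065],-49.5)"
```

```text
t 8.317 tcp [ 0.5537 -0.3143  0.0983] F [-1.13  1.33 13.85] w 0.021 J [-12.   22.9 -13.8   0.1 -53.2 -37.5]
x [ 0.0024 -0.0014 -1.    ] jaw az 130.47866313349945
tool shift [-0.0082  0.0003  0.0007]
spin needed deg -0.021336866500519136 rad -0.0003723985724925393
```

View pics/v3.png

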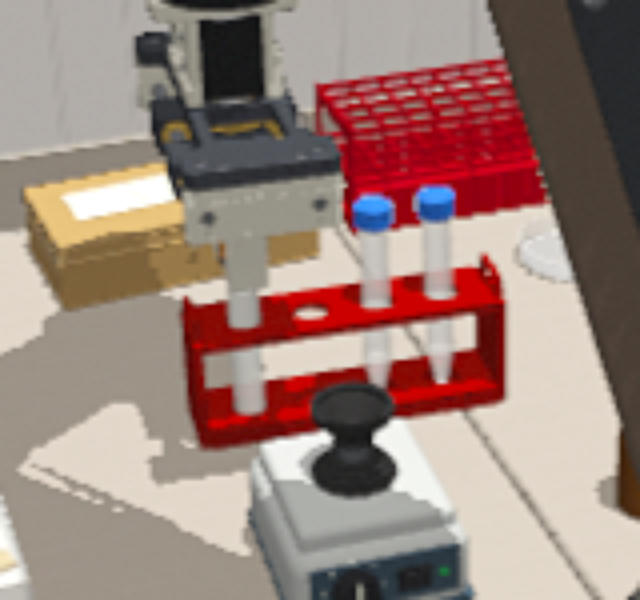

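Emit:
play_rows --series '[-0.001,0,0,0,0,0,0,0,0,0,0,0,0,0,0,0,0,0,0,0]' --jaw 50

```text
time_s: 8.73
tcp_pos: [0.5523, -0.3137, 0.0969]
eef_rot: [29.8, 89.9, 160.3]
contact_force: [0.3, -0.3, -0.1]
gripper_width: 0.0428
```

Emit:
play_rows --series '[0,0,0,0,0,0,0,0,0,0,0,0,0,0,0,0,0,0,0,0]'

```text
time_s: 9.15
tcp_pos: [0.5527, -0.3138, 0.0976]
eef_rot: [-145.4, 90.0, -15.0]
contact_force: [-0.1, 1.7, 0.0]
gripper_width: 0.0439
```

```bash
python3 look.py 4;  python3 -c "
from h import *
plan([.553,-.314,.076],-49.5)"
```

```text
t 9.25 tcp [ 0.5527 -0.3138  0.0976] F [-0.31  0.27  0.08] w 0.0441 J [-12.   22.9 -13.8  -0.  -53.3 -37.5]
x [ 0.0001 -0.     -1.    ] jaw az 130.43822562519378
tool shift [ 0.0216 -0.0001 -0.0003]
spin needed deg -0.06177437480619119 rad -0.0010781662337290704
```

View pics/v4.png

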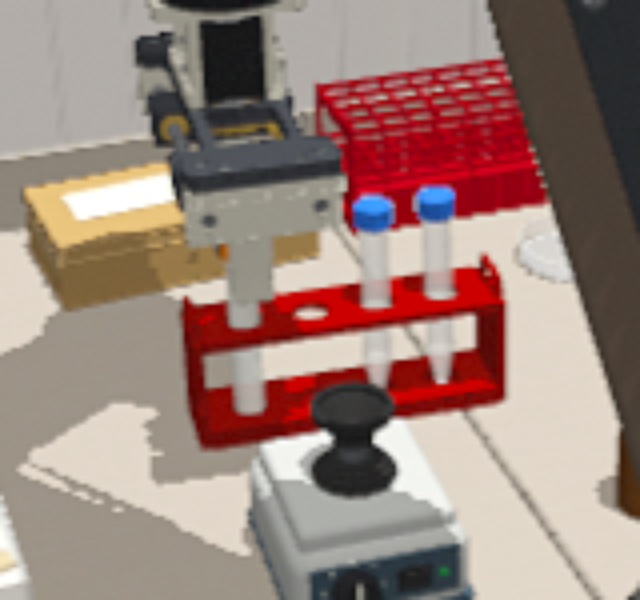

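Emit:
play_rows --series '[0.006,0,0,0,0.006,0,0,0,0.005,0,0,0,0.003,0,0,0,0.001,0,0,0]'

```text
time_s: 9.67
tcp_pos: [0.5521, -0.3137, 0.0754]
eef_rot: [33.4, 89.9, 163.8]
contact_force: [-0.5, 0.4, 0.5]
gripper_width: 0.0438
```

Emit:
play_rows --series '[0,0,0,0,0,0,0,0,0,0,0,0,0,0,0,0,0,0,0,0]' --jaw 0 --squeeze 30

```text
time_s: 10.08
tcp_pos: [0.5529, -0.3139, 0.0769]
eef_rot: [-148.8, 90.0, -18.4]
contact_force: [0.2, -0.1, -0.1]
gripper_width: 0.0205
```

Emit:
play_rows --series '[0,0,0,0,0,0,0,0,0,0,0,0,0,0,0,0,0,0,0,0]'

```text
time_s: 10.5
tcp_pos: [0.5528, -0.3139, 0.0767]
eef_rot: [-156.0, 90.0, -25.6]
contact_force: [0.0, 0.2, 1.8]
gripper_width: 0.0208
```

Width 20.7 mm: the pads still caught the cap/collar, not the body. I'll go back to the centred cap grip.

Emit:
play_rows --series '[0,0,0,0,0,0,0,0,0,0,0,0,0,0,0,0,0,0,0,0]' --jaw 45

```text
time_s: 10.92
tcp_pos: [0.5526, -0.3138, 0.0764]
eef_rot: [32.9, 90.0, 163.4]
contact_force: [-0.3, -0.6, -0.3]
gripper_width: 0.0389
```

Emit:
play_rows --series '[-0.006,0,0,0,-0.006,0,0,0,-0.005,0,0,0,-0.003,0,0,0,0,0,0,0]'

```text
time_s: 11.33
tcp_pos: [0.5534, -0.3141, 0.0979]
eef_rot: [-148.1, 89.9, -17.7]
contact_force: [-0.6, 0.1, 0.6]
gripper_width: 0.0394
```

Emit:
play_rows --series '[0,0,0,0,0,0,0,0,0,0,0,0,0,0,0,0,0,0,0,0]' --jaw 0 --squeeze 30

```text
time_s: 11.75
tcp_pos: [0.5527, -0.3139, 0.0963]
eef_rot: [51.4, 90.0, -178.2]
contact_force: [1.0, -0.2, -1.8]
gripper_width: 0.0211
```

Emit:
play_rows --series '[0,0,0,0,0,0,0,0,0,0,0,0,0,0,0,0,0,0,0,0]'

```text
time_s: 12.17
tcp_pos: [0.5527, -0.3138, 0.0965]
eef_rot: [18.9, 90.0, 149.4]
contact_force: [-0.5, -0.2, -0.6]
gripper_width: 0.0209
```

Emit:
play_rows --series '[0.001,0,0,0,0.001,0,0,0,0,0,0,0,0,0,0,0,0,0,0,0]'

```text
time_s: 12.58
tcp_pos: [0.5535, -0.3142, 0.0959]
eef_rot: [-159.7, 89.9, -29.2]
contact_force: [-0.1, 1.3, 7.0]
gripper_width: 0.0209
```

Emit:
play_rows --series '[-0.002,0,0,0,-0.003,0,0,0,-0.006,0,0,0,-0.01,0,0,0,-0.015,0,0,0]'

```text
time_s: 13.0
tcp_pos: [0.5521, -0.3137, 0.1304]
eef_rot: [32.8, 89.9, 163.2]
contact_force: [0.3, -0.7, -0.2]
gripper_width: 0.0205
```

Emit:
play_rows --series '[-0.02,0,0,0,-0.025,0,0,0,-0.025,0,0,0,-0.015,0,0,0,-0.008,0,0,0]'

```text
time_s: 13.42
tcp_pos: [0.5535, -0.3142, 0.2272]
eef_rot: [-150.0, 89.8, -19.6]
contact_force: [0.4, -0.0, -0.7]
gripper_width: 0.0208
```

Emit:
play_rows --series '[0,0,0,0,0,0,0,0,0,0,0,0,0,0,0,0,0,0,0,0]'

```text
time_s: 13.83
tcp_pos: [0.5522, -0.3137, 0.2223]
eef_rot: [33.4, 89.9, 163.9]
contact_force: [-0.1, -1.1, 0.5]
gripper_width: 0.0206
```

```bash
python3 look.py 5;  python3 -c "
from h import *
plan([.432,-.217,.22],-49.5)"
```

```text
t 13.933 tcp [ 0.5525 -0.3138  0.2227] F [-0.04  0.2  -0.36] w 0.0207 J [-12.   17.   -4.9  -0.  -68.1 -37.5]
x [-0.0014  0.0004 -1.    ] jaw az 130.4362030009797
tool shift [0.0029 0.0289 0.1518]
spin needed deg -0.06379699902026914 rad -0.001113467685795293
```

View pics/v5.png

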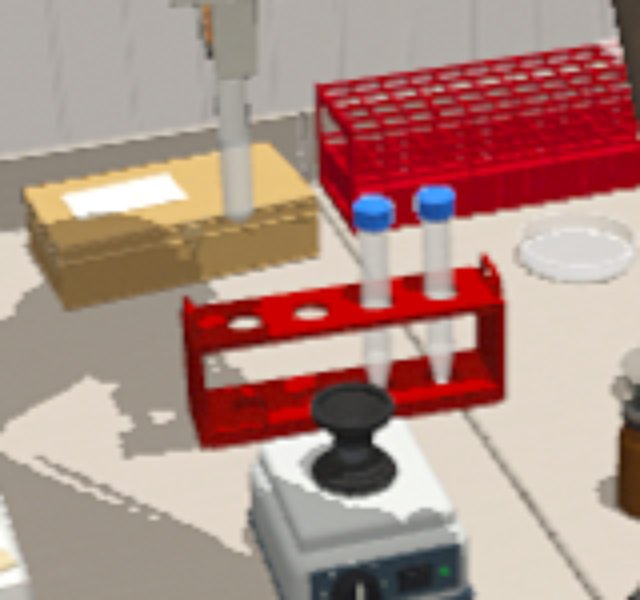

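Emit:
play_rows --series '[0,0.003,0.015,0,0,0.004,0.022,0,0,0.005,0.026,0,0,0.005,0.026,0,0,0.005,0.026,0]'

```text
time_s: 14.35
tcp_pos: [0.4602, -0.24, 0.223]
eef_rot: [39.9, 89.9, 170.4]
contact_force: [0.7, 0.1, -0.3]
gripper_width: 0.0206
```

Emit:
play_rows --series '[0,0.004,0.022,0,0,0.003,0.012,0,0,0,0.003,0,0,0,0,0,0,0,0,0]'

```text
time_s: 14.77
tcp_pos: [0.4329, -0.2172, 0.2238]
eef_rot: [-155.4, 90.0, -24.9]
contact_force: [-0.3, 0.8, -0.7]
gripper_width: 0.0206
```

Emit:
play_rows --series '[0,0,0,0,0,0,0,0,0,0,0,0,0,0,0,0,0,0,0,0]'

```text
time_s: 15.18
tcp_pos: [0.4322, -0.2171, 0.2233]
eef_rot: [47.6, 90.0, 178.0]
contact_force: [-0.2, 0.5, -1.2]
gripper_width: 0.0208
```

```bash
python3 look.py 6;  python3 -c "
from h import *
plan([.432,-.217,.22],-49.5)
d=pickle.load(open('c6.pkl','rb'))
for z in (.127,.101): print((proj(d['scene'],[.432,-.217,z])-[230,150])*4,(proj(d['top'],[.432,-.217,z])-[220,130])*4)"
```

```text
t 15.283 tcp [ 0.4321 -0.2171  0.2235] F [-0.73 -0.56 -0.12] w 0.0209 J [ -3.3   2.4 -23.    0.  -64.7 -46.3]
x [-0.0002 -0.     -1.    ] jaw az 130.4302334102631
tool shift [0.0035 0.     0.0001]
spin needed deg -0.06976658973690064 rad -0.0012176566987970006
[354.8436 354.2648] [199.4266 338.826 ]
[356.379  400.5554] [205.0567 340.8209]
```

View pics/v6.png

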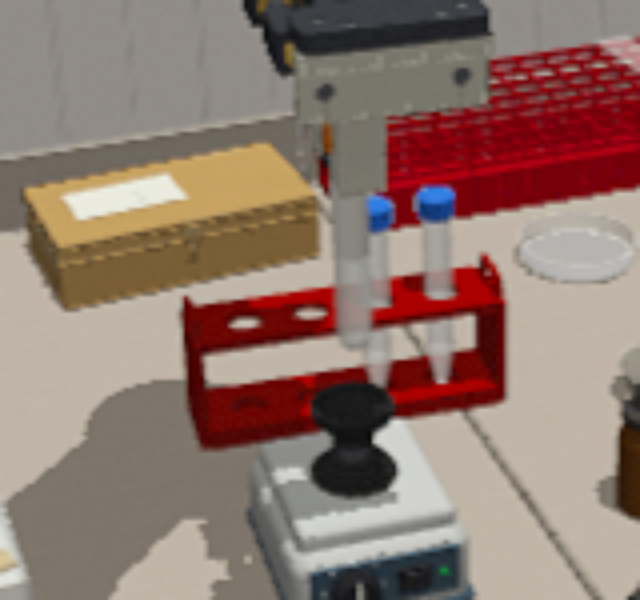

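View pics/w6.png

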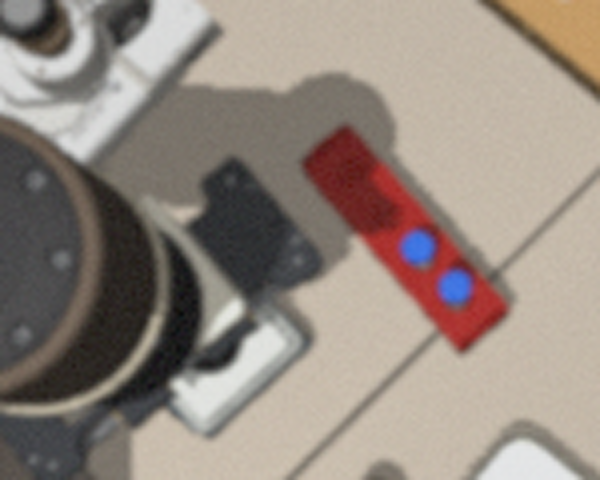

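Tube upright, tip at (352,347) right above the cup mouth centre (355,402). Lowering.

Emit:
play_rows --series '[0.005,0,0,0,0.009,0,0,0,0.009,0,0,0,0.007,0,0,0,0.004,0,0,0]'

```text
time_s: 15.7
tcp_pos: [0.4313, -0.2168, 0.1879]
eef_rot: [38.3, 89.9, 168.7]
contact_force: [0.3, -0.3, 0.6]
gripper_width: 0.021
```

Emit:
play_rows --series '[0.002,0,0,0,0.001,0,0,0,0,0,0,0,0,0,0,0,0,0,0,0]'

```text
time_s: 16.12
tcp_pos: [0.4323, -0.217, 0.1869]
eef_rot: [-143.2, 90.0, -12.7]
contact_force: [-0.3, -0.7, 0.1]
gripper_width: 0.021
```

Emit:
play_rows --series '[0.001,0,0,0,0.001,0,0,0,0.001,0,0,0,0.001,0,0,0,0,0,0,0]'

```text
time_s: 16.53
tcp_pos: [0.4319, -0.2169, 0.1823]
eef_rot: [31.1, 90.0, 161.5]
contact_force: [0.3, 0.4, -0.3]
gripper_width: 0.0208
```

```bash
python3 look.py 7;  python3 -c "
from h import *
plan([.432,-.217,.1755],-49.5)"
```

```text
t 16.633 tcp [ 0.432  -0.217   0.1825] F [ 0.45  0.69 -0.62] w 0.0204 J [ -3.3   4.4 -26.5  -0.  -59.1 -46.3]
x [-0.0002  0.     -1.    ] jaw az 130.4378182298571
tool shift [ 0.007  0.    -0.   ]
spin needed deg -0.062181770142899495 rad -0.0010852766237119012
```

View pics/v7.png

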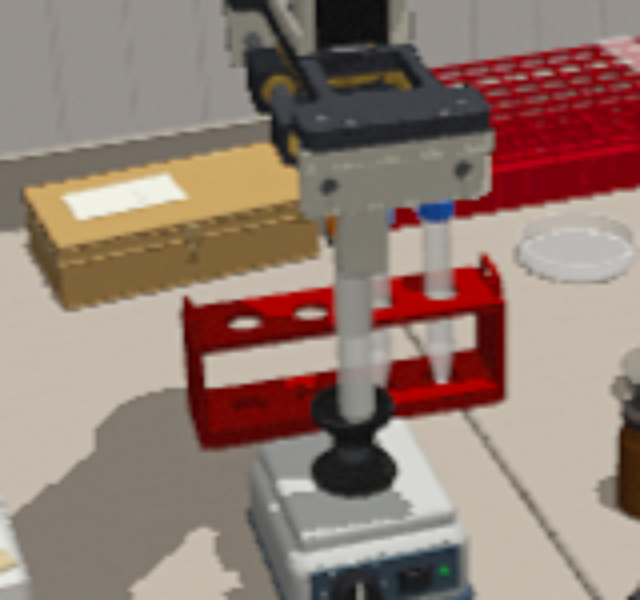

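Emit:
play_rows --series '[0.001,0,0,0,0.001,0,0,0,0.001,0,0,0,0,0,0,0,0,0,0,0]'

```text
time_s: 17.05
tcp_pos: [0.432, -0.217, 0.1795]
eef_rot: [52.8, 90.0, -176.8]
contact_force: [0.3, 0.4, 0.2]
gripper_width: 0.021
```

Emit:
play_rows --series '[0.001,0,0,0,0.001,0,0,0,0,0,0,0,0,0,0,0,0,0,0,0]'

```text
time_s: 17.47
tcp_pos: [0.4322, -0.217, 0.1778]
eef_rot: [-149.3, 90.0, -18.9]
contact_force: [0.4, -0.5, 1.7]
gripper_width: 0.0204
```

Emit:
play_rows --series '[0.001,0,0,0,0.001,0,0,0,0,0,0,0,0,0,0,0,0,0,0,0]'

```text
time_s: 17.88
tcp_pos: [0.4322, -0.217, 0.1757]
eef_rot: [-152.5, 90.0, -22.0]
contact_force: [0.8, -0.3, 3.6]
gripper_width: 0.0211
```

```bash
python3 look.py 8;  python3 -c "
from h import *
plan([.432,-.217,.1755],-49.5)"
```

```text
t 17.983 tcp [ 0.4322 -0.217   0.1757] F [ 0.29 -0.39  4.12] w 0.0209 J [ -3.3   4.8 -27.1   0.  -58.1 -46.3]
x [ 0.0003 -0.0001 -1.    ] jaw az 130.44231518455248
tool shift [0.0002 0.0001 0.0001]
spin needed deg -0.05768481544748738 rad -0.001006789957963941
```

View pics/v8.png

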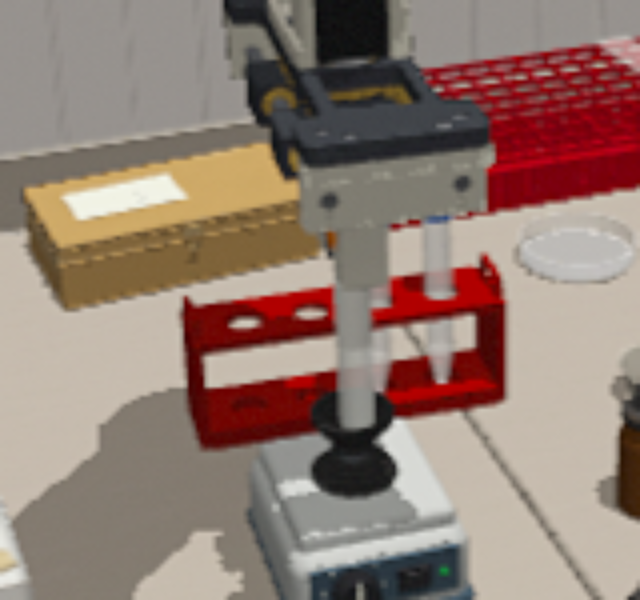

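Emit:
play_rows --series '[0.0006,0,0,0,0,0,0,0,0,0,0,0,0,0,0,0,0,0,0,0]'

```text
time_s: 18.4
tcp_pos: [0.4321, -0.217, 0.175]
eef_rot: [-157.3, 90.0, -26.8]
contact_force: [0.1, 0.2, 4.0]
gripper_width: 0.021
```

Emit:
play_rows --series '[0,0,0,0,0,0,0,0,0,0,0,0,0,0,0,0,0,0,0,0]'

```text
time_s: 18.82
tcp_pos: [0.4321, -0.217, 0.175]
eef_rot: [-145.3, 90.0, -14.8]
contact_force: [0.2, 0.0, 4.0]
gripper_width: 0.0204
```

Emit:
play_rows --series '[0,0,0,0,0,0,0,0,0,0,0,0,0,0,0,0,0,0,0,0]'

```text
time_s: 19.23
tcp_pos: [0.432, -0.217, 0.175]
eef_rot: [65.7, 90.0, -163.9]
contact_force: [-0.4, 0.1, 3.5]
gripper_width: 0.0206
```

Emit:
play_rows --series '[0,0,0,0,0,0,0,0,0,0,0,0,0,0,0,0,0,0,0,0]'

```text
time_s: 19.65
tcp_pos: [0.432, -0.217, 0.175]
eef_rot: [163.6, 90.0, -66.0]
contact_force: [0.2, -0.0, 4.8]
gripper_width: 0.0207
```

Emit:
play_rows --series '[0,0,0,0,0,0,0,0,0,0,0,0,0,0,0,0,0,0,0,0]'

```text
time_s: 20.07
tcp_pos: [0.4321, -0.217, 0.175]
eef_rot: [-165.3, 90.0, -34.9]
contact_force: [0.7, -0.4, 4.2]
gripper_width: 0.0205
```

Emit:
play_rows --series '[0,0,0,0,0,0,0,0,0,0,0,0,0,0,0,0,0,0,0,0]'

```text
time_s: 20.48
tcp_pos: [0.432, -0.217, 0.175]
eef_rot: [83.6, 90.0, -146.0]
contact_force: [-1.4, -0.0, 4.1]
gripper_width: 0.0207
```

Emit:
play_rows --series '[0,0,0,0,0,0,0,0,0,0,0,0,0,0,0,0,0,0,0,0]'

```text
time_s: 20.9
tcp_pos: [0.432, -0.217, 0.175]
eef_rot: [0.8, 90.0, 131.2]
contact_force: [0.7, 0.1, 3.3]
gripper_width: 0.021
```

Emit:
play_rows --series '[0,0,0,0,0,0,0,0,0,0,0,0,0,0,0,0,0,0,0,0]'

```text
time_s: 21.32
tcp_pos: [0.432, -0.217, 0.1749]
eef_rot: [46.3, 90.0, 176.8]
contact_force: [-0.1, -0.9, 4.5]
gripper_width: 0.0207
```

Emit:
play_rows --series '[0,0,0,0,0,0,0,0,0,0,0,0,0,0,0,0,0,0,0,0]'

```text
time_s: 21.73
tcp_pos: [0.432, -0.217, 0.175]
eef_rot: [71.4, 90.0, -158.2]
contact_force: [-0.1, -0.3, 4.2]
gripper_width: 0.0208
```

Emit:
play_rows --series '[0,0,0,0,0,0,0,0,0,0,0,0,0,0,0,0,0,0,0,0]'

```text
time_s: 22.15
tcp_pos: [0.4321, -0.217, 0.175]
eef_rot: [90.0, 90.0, -139.6]
contact_force: [-0.4, 0.1, 4.8]
gripper_width: 0.0211
```

Emit:
play_rows --series '[0,0,0,0,0,0,0,0,0,0,0,0,0,0,0,0,0,0,0,0]'

```text
time_s: 22.57
tcp_pos: [0.4321, -0.217, 0.175]
eef_rot: [-159.1, 90.0, -28.6]
contact_force: [0.5, 0.4, 4.6]
gripper_width: 0.0209
```

```bash
python3 look.py 9;  python3 -c "
from h import *
plan([.432,-.217,.1755],-49.5)
c=pickle.load(open('c6.pkl','rb'));
for z in (.101,.097):print((proj(c['scene'],[.432,-.217,z])-[230,150])*4)"
```

```text
t 22.667 tcp [ 0.432 -0.217  0.175] F [0.31 0.44 3.54] w 0.0209 J [ -3.3   4.8 -27.1   0.  -58.1 -46.3]
x [-0. -0. -1.] jaw az 130.43586777746413
tool shift [-0.0005  0.     -0.    ]
spin needed deg -0.06413222253587492 rad -0.0011193184398727246
[356.379  400.5554]
[356.6119 407.5755]
```

View pics/v9.png

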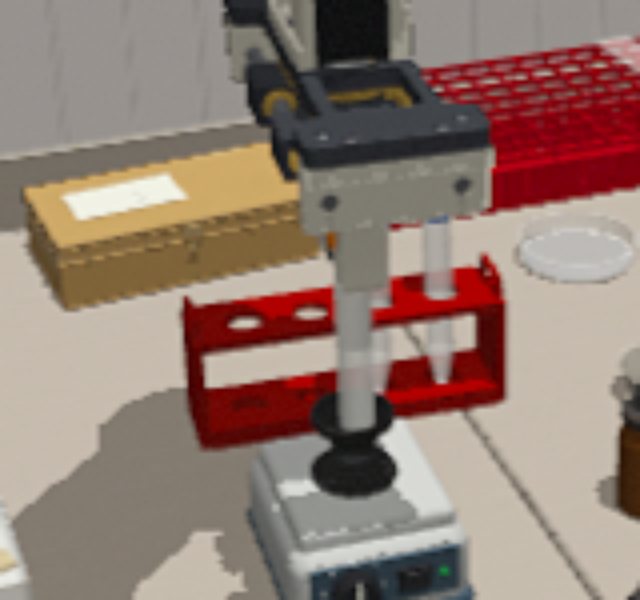

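```bash
python3 -c "
from plant import close_job
print(close_job())"
```

```text
the job is handed in; nothing more can be done
None
```

I pushed the orange cap home in the rack, lifted the tube out by its cap, and pressed its tip into the mixer cup. I handed the job in still holding it there; no verdict came back.

- **Cap:** it moved about 6 mm at roughly 4 N, then stopped hard at about 14 N. A second push, to 7 N, moved it less than 1 mm. The pads hid the cap, so the images could not confirm it is home.
- **Press:** I held it for more than 4 s at 3.3–4.8 N measured, about 4.2 N on average. Force puts the cup about 3–3.5 mm down, tool height about 4.5 mm. The two disagree by about 1 mm, but both are inside 2–6.5 mm.
- **Alignment:** the tool axis was vertical, and the tube looked upright and within about 1–2 mm of the cup's axis. The two cameras disagreed by a few millimetres on where the cup is, so I aimed between them.
- **Grip:** I tried to regrip on the tube body, but the opening stayed at 20.7 mm, so the pads had only caught the cap or collar. I went back to the centred cap grip at 30 N. Step 2 and the final hold therefore rely on finger contact with the cap counting as contact with the tube.
- **Bystanders:** in the pictures taken during the work, the blue tubes, bottle and dish looked undisturbed, as far as they were in view.

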